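# Check a tile-cart brake lever stops short of its bar

## Robot

A 6-joint arm with a two-finger parallel gripper is mounted at the origin on the work surface. World frame = base frame: x ahead of the robot, y to its left, z up, the work surface at z = 0. Lengths are in mm, angles in rad, forces in N, time in s.
With the tool pointing down it reaches from about 275 to 1000 mm from the base axis. Payload 8.4 kg.
Tool frame: the origin (TCP) lies at the very end of the fingers, on their centre line; the grasp point (between the pads) lies 19 mm behind it; y points along the fingers, x is the direction in which the jaws open and shut, and the axes are right-handed (so a half turn about y gives the same grasp; the last joint's range is limited). The gripper opens to 85 mm and grips with 20 to 120 N. Pads are 22 mm wide; open, the fingers measure 114 mm over their backs; the gripper's body (76 mm by 85 mm) begins 54 mm behind the grasp point. The pads swing forward as they close: fully open they stand 13 mm farther back than shut.
Start: joints at [-1.176, 0.353, 1.633, -0, 1.155, -0.002], TCP at [241.542, -576.442, 231.281] pointing down, gripper open.
Joint ranges: [-2.63, 2.63], [-0.92, 2.1], [0.06, 2.66], [-1.3, 4.44], [0, 2.69], [-3.02, 3.02]. Speed limits (rad/s): [2.22, 2.22, 2.79, 3.14, 3.14, 3.14].

## Interface

Orientations are given as [roll, pitch, yaw] about the fixed x, y, z axes, in that order (R = Rz(yaw) Ry(pitch) Rx(roll)).
In Python, from rig import r gives the robot as it stands.
- The arm moves only by the tool servo_tool, never from a script. Its argument "motion" is a list of rows, each a list of 7 numbers: the opening, from -1 (shut) to 1 (fully open), then the shift along the tool's x, y, z in m, then the turn, a rotation vector about the tool's x, y, z in units of 10 degrees (1.0 is 10 degrees). A call has 1 to 12 rows; each row is the pose to reach, as a shift and turn from the pose commanded when the call began, along the tool's axes at that moment; what a row does not reach only later rows make up. A row lasts 1/8 s, in which the tool goes at most 62.5 mm and 10.7 degrees, less where a joint would pass 70% of its speed; a pose out of reach is approached as far as the arm can. A call with a gripper value outside its range is refused whole. The fingers move at their own pace and stop on an object; "grip_force" is the grip in N (left out, the last holds). Time passes only in rows, so rows that repeat a pose let the fingers close. It gives the time, the measured TCP pose, the force and the opening at its end, in the units of the state.
- r.sense(): the state, without advancing time (a new reading comes with each control period).
- r.grab_frame(name): name is "side" or "top"; returns the picture (420x560x3 uint8, red, green, blue); there is no depth.
- r.calibration(name): a dict with "fx", "fy", "cx", "cy" (pixels), "distortion" ([k1, k2, p1, p2, k3] as OpenCV has them; the pictures are not rectified), "R" (3x3) and "t" (3): a world point X has camera coordinates R X + t. Camera axes: x right, y down, z forward; pixel columns grow to the right and rows downward; lengths in mm; the calibration is good to about 2 mm. A picture is of the moment at which its call begins. calibration takes no time and is no camera call.
- r.sign_off(): hands the job in, once; it reports no verdict.
The state is a dict: "clock": time; "qpos": joint angles; "qvel": joint speeds; "joint_efforts": joint torques, N m; "eef_pos": TCP position; "tcp_rot": TCP orientation; "contact_force": force on the tool from outside, world axes, zero at the start; "wrist_torque": the same for the moment, N m; "opening": opening from 0.0 (shut) to 1.0 (fully open).
Only numpy, scipy, OpenCV 4.12 (cv2) and the standard library are available. Lean on these libraries where they do the work, as an engineer would, in place of code of your own. Each camera call takes 0.05 s, during which the arm holds its last target. There are 200 camera calls.

## Task

Two cart handles are set up on the bench; check the brake on the one with the long, ball-ended lever. With the outside of the closed fingers on the lever's front, press it in towards its bar until it stops and keep it there for a second, ease it all the way back out under control without letting it snap, then press it in to the stop again and finish while holding it there, firmly but without forcing it. Do not grasp the lever or reach behind it, do not touch either bar, and leave the short lever and the things lying about alone.

Things in the scene. Friction and masses are not known exactly. Their poses are not given: they have to be found in the camera images.
- brake_stand: bench stand of the handle to check: grey base plate 110 x 270 x 12 mm, with two posts of 24 x 24 mm that carry the bar. Fixed to the bench. Origin at bench height; the plate spans x = -30 to +80, y = -135 to +135 mm; +x points from the lever side to the bar side, +y along the bar towards the lever's pivot, z up. The posts stand at x = +30, y = +-115 mm and reach z = 112 mm. A second stand of the same kind carries the short-levered handle; the two may be on either side.
- brake_bar (a point): the handle's round bar, level, black rubber grip 32 mm across, 290 mm long; origin at its middle, on its axis, 125 mm above the bench, at x = +30 mm of the stand; axes as the stand's. It is not to be touched.
- brake_lever (a joint): angle of the long lever about its upright pivot: 0 = at rest, sprung out (0.43 rad away from parallel with the bar); 0.38 rad = against its built-in stop, where the whole blade is still about 14 to 22 mm short of the bar. It grows as the lever is pressed towards the bar (anticlockwise from above). The spring needs 0.24 N m to start and 0.7 N m at the stop (about 2 N rising to 6 N, 120 mm from the pivot); then it stops hard. Left free it snaps back.
- brake_pivot (a point): the long lever, a flat aluminium bar 155 mm long, 6 mm thick, 20 mm tall, with a ball 24 mm across on its free end, 125 mm above the bench. Origin on the pivot axis, at mid height (at x = -5, y = +100 mm of the stand). It turns with the lever: its -y runs along the blade to the ball at y = -155 mm, its front face lies at x = -6 mm, and +x is the way to press. Good place to press: y = -110 to -130 mm. 100 mm of free height below it.
- brake_pad (a point): good place to press: middle of the height of the long lever's front face, 120 mm from the pivot, 125 mm above the bench at every lever angle; axes as brake_pivot. The back of the lever, facing the bar, is a 5 mm thick strip behind the blade (x = 0 to +5 mm of these axes at the pivot) and is not to be touched.
- latch_stand: stand of the other handle, same size and axes as brake_stand.
- latch_bar (a point): bar of the other handle, same size and place on its stand as brake_bar. It is not to be touched.
- latch_lever (a joint): angle of the other handle's short lever (105 mm long, plain end, no ball; pivot, spring and swing as for the long one). 0 = at rest. Leave alone.
- tile: loose terracotta tile sample 90 x 60 x 21 mm, ribbed on top, lying between the handles and the robot; origin under its centre. Leave alone.
- oil: small grey oil bottle, 52 mm across, 130 mm tall, standing beyond the handles; origin under its centre. Leave alone.
- spanner: steel spanner, about 165 mm long and 38 mm across the head, lying crosswise between the handles and the robot, on its left. Leave alone.

How it is judged:
By the outcome, as a careful person would: the job done as asked, in the order asked, and still so for the second after the job is handed in, while the arm keeps its last pose, push and grip.
It also fails if it takes over 38 s, if anything falls off the work surface, if the arm or the gripper's body presses on something with over 40 N, if the wrist force passes 120 N, or if a joint passes its speed limit or range.

## Working session

There is one attempt and no reset: what is moved stays moved. The work goes in short steps, Python scripts to look and compute and a tool call to move; the robot and the scene stay as the last step left them, time stands still between calls to the robot, and variables do not carry over. Pictures are saved under pics/ and viewed, on a budget of 10 in all, crops included, one or two more only if the job needs it, and the job is handed in when it is done.

Besides the shell and the picture viewer there is one more tool, called after "Call:" by a JSON object that holds its "api" and its "payload", one argument or row to a line. servo_tool: Moves the arm, as the interface text tells. Its arguments: {"type":"object","properties":{"motion":{"type":"array","items":{"type":"array","items":{"type":"number"}}},"grip_force":{"type":"number"}},"required":["motion"]}

```bash
mkdir -p pics; ls
python3 - <<'E'
from rig import r
import cv2
for n in("top","side"):
    cv2.imwrite(f"pics/{n}0.png",r.grab_frame(n)[:,:,::-1]); print(n,r.calibration(n))
print(r.sense())
E
```

```text
pics
top {'fx': 471.13401709680005, 'fy': 471.13401709680005, 'cx': 282.76087251467254, 'cy': 206.31080874912422, 'distortion': array([-0.15358709,  0.        ,  0.        ,  0.        ,  0.        ]), 'R': array([[ 1.92526509e-02, -9.99814570e-01, -4.01111471e-04],
       [-9.89206173e-01, -1.89900831e-02, -1.45294614e-01],
       [ 1.45260054e-01,  3.19408841e-03, -9.89388354e-01]]), 't': array([ 26.93011016, 552.35544524, 849.13046416])}
side {'fx': 465.6136083253027, 'fy': 465.6136083253027, 'cx': 272.73849970854326, 'cy': 210.29995075825516, 'distortion': array([-0.08627434,  0.        ,  0.        ,  0.        ,  0.        ]), 'R': array([[-0.96254983, -0.27104305, -0.00578771],
       [-0.17493402,  0.63726609, -0.75052649],
       [ 0.2071133 , -0.72140668, -0.66081502]]), 't': array([ 531.81333174,  166.17893761, 1014.34890937])}
{'clock': 0.1, 'qpos': array([-1.17643651e+00,  3.53610263e-01,  1.63407640e+00,  2.00123111e-05,
        1.15519015e+00, -2.34330070e-03]), 'qvel': array([-7.86289293e-05, -1.57256082e-03, -2.50711865e-03, -1.21009748e-04,
        4.54806121e-04,  1.18820274e-03]), 'joint_efforts': array([ 1.32075318e-03, -6.06358695e+01, -3.42819607e+01,  6.61600711e-05,
        4.01722486e-03,  8.75334450e-06]), 'eef_pos': array([ 241.35821971, -576.04378588,  230.61003688]), 'tcp_rot': array([-1.57077502e+00,  1.28411312e-03, -1.17410128e+00]), 'contact_force': array([-0.51185328, -1.10776366, -0.17265959]), 'wrist_torque': array([0.00541134, 0.02593   , 0.02807029]), 'opening': 1.0013261357386412}
```

View pics/top0.png

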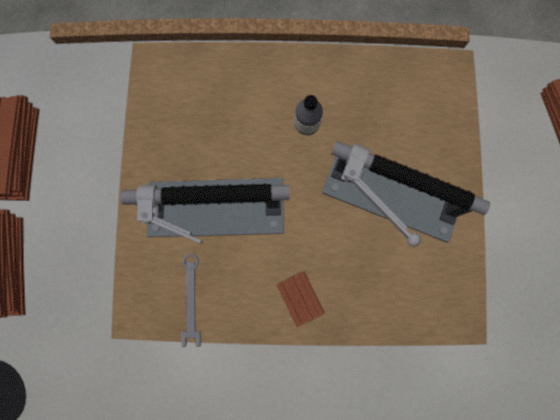

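View pics/side0.png

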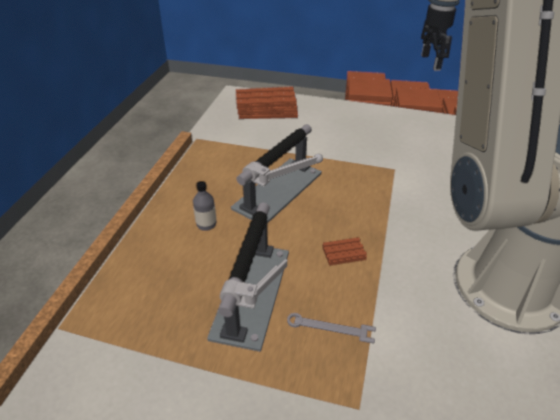

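The top view shows the long lever's handle on the right: ball at about (414,240), pivot block at about (353,170), oil bottle beyond it at (308,118). In the side view its ball is at about (319,159). I'll enlarge both.

Run:
```python
import cv2,numpy as np
t=cv2.imread("pics/top0.png")[130:255,320:500]; s=cv2.imread("pics/side0.png")[115:225,220:340]
t=cv2.resize(t,None,fx=4,fy=4,interpolation=cv2.INTER_CUBIC); s=cv2.resize(s,None,fx=5,fy=5,interpolation=cv2.INTER_CUBIC)
cv2.imwrite("pics/tc.png",t); cv2.imwrite("pics/sc.png",s)
```

```text
(no output)
```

View pics/tc.png

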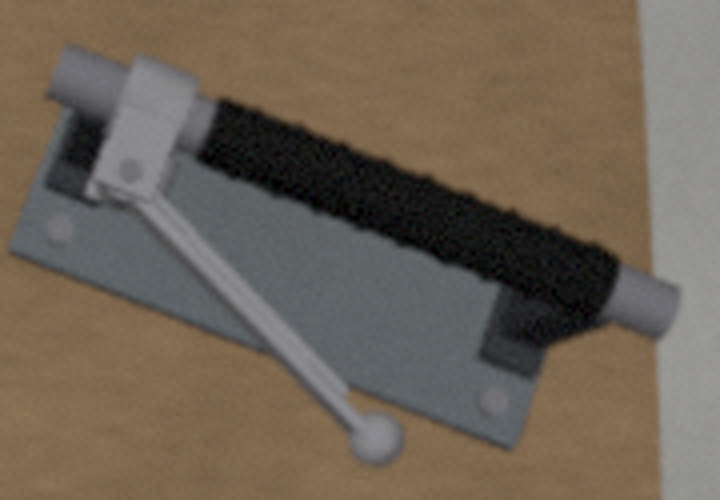

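View pics/sc.png

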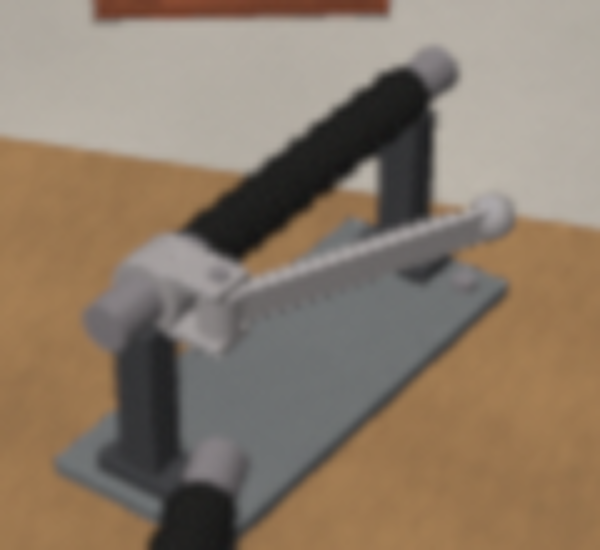

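```bash
cat > h.py <<'E'
import numpy as np, cv2
from rig import r
from scipy.optimize import least_squares
C={n:r.calibration(n) for n in("top","side")}
def K(c): return np.array([[c["fx"],0,c["cx"]],[0,c["fy"],c["cy"]],[0,0,1.]])
def proj(n,X):
    c=C[n]; return cv2.projectPoints(np.float64(X).reshape(-1,1,3),cv2.Rodrigues(c["R"])[0],c["t"],K(c),c["distortion"])[0].reshape(-1,2)
def tri(a,b): 
    return least_squares(lambda X:np.r_[proj("top",X)[0]-a,proj("side",X)[0]-b],[500,-200,100]).x
def T(p): return lambda s:np.array([p[0]+s[0]*np.cos(p[2])-s[1]*np.sin(p[2]),p[1]+s[0]*np.sin(p[2])+s[1]*np.cos(p[2]),s[2]])
E
python3 - <<'E'
from h import *
t=lambda u,v:np.array([320+(u+.5)/4-.5,130+(v+.5)/4-.5]); s=lambda u,v:np.array([220+(u+.5)/5-.5,115+(v+.5)/5-.5])
ball=tri(t(377,438),s(491,215)); scr=tri(t(130,170),s(217,274)); b2=tri(t(674,308),s(440,70)); cor=tri(t(515,450),s(508,288))
print("ball",ball,"screw",scr,"barend",b2,"corner",cor, np.hypot(*(ball-scr)[:2]))
bl=lambda q:(-5-155*np.sin(.43),100-155*np.cos(.43),125)
L=[("top",bl(0),t(377,438)),("side",bl(0),s(491,215)),("top",(-30,135,12),t(10,248)),("top",(-30,-135,12),t(515,450)),("side",(-30,-135,12),s(508,288)),("side",(80,135,12),s(58,467)),("top",(30,-145,125),t(674,308)),("side",(30,-145,125),s(440,70)),("top",(30,145,125),t(55,72)),("side",(30,145,125),s(107,325)),("top",(-5,100,scr[2]),t(130,170)),("side",(-5,100,scr[2]),s(217,274))]
f=least_squares(lambda p:np.concatenate([proj(n,T(p)(m))[0]-o for n,m,o in L]),[550,-250,-.3],loss="soft_l1",x_scale=[100,100,1])
print(f.x); 
for (n,m,o) in L: print(n,m,proj(n,T(f.x)(m))[0]-o)
print("pivot",T(f.x)((-5,100,125)),"ball",T(f.x)(bl(0)))
E
```

```text
ball [ 486.94321135 -188.18068734  124.68828488] screw [597.38961582 -78.89921052 143.89505926] barend [ 545.87634136 -327.42779405  118.10085835] corner [ 491.54783454 -292.68100249    3.06562407] 155.37325842984322
[ 5.66423114e+02 -1.74509046e+02 -3.56680546e-01]
top (np.float64(-69.61497437652767), np.float64(-40.8896911996072), 125) [ 0.23960287 -0.0151925 ]
side (np.float64(-69.61497437652767), np.float64(-40.8896911996072), 125) [ 0.07770373 -0.17060956]
top (-30, 135, 12) [-0.72457057  0.49727256]
top (-30, -135, 12) [ 0.51133326 -0.1068957 ]
side (-30, -135, 12) [ 0.12089195 -2.08179777]
side (80, 135, 12) [-1.13637374 -2.20946521]
top (30, -145, 125) [-1.75627434  0.96586068]
side (30, -145, 125) [-0.47833851 -0.96853219]
top (30, 145, 125) [ 0.02394083 -0.35648507]
side (30, 145, 125) [-0.63690866  0.35636318]
top (-5, 100, np.float64(143.89505926496975)) [0.08000928 0.31337854]
side (-5, 100, np.float64(143.89505926496975)) [0.47343398 0.04544504]
pivot [596.65437168 -79.05711595 125.        ] ball [ 486.91235965 -188.51802585  125.        ]
```

Two-view checks agree with the text: ball height 124.7 mm (125 expected), pivot-to-ball 155.4 mm (155 expected), and the stand pose fits. The lever points down and right of the pivot with its rest yaw at about -0.787. I'll press with the side of the shut fingers, jaw axis along the blade. First step is shutting the fingers and moving to a stand-off point high in front of the lever.

Call:
{"api": "servo_tool", "payload": {
  "motion": [
    [-1,-0.027,0,0.032,0,-0.93,0],
    [-1,-0.055,0,0.065,0,-1.87,0],
    [-1,-0.082,0,0.097,0,-2.8,0],
    [-1,-0.11,0,0.13,0,-3.73,0],
    [-1,-0.137,0,0.162,0,-4.67,0],
    [-1,-0.165,0,0.195,0,-5.6,0],
    [-1,-0.192,0,0.227,0,-6.53,0],
    [-1,-0.219,0,0.259,0,-7.47,0],
    [-1,-0.247,0,0.292,0,-8.4,0],
    [-1,-0.274,0,0.324,0,-9.33,0],
    [-1,-0.302,0,0.357,0,-10.27,0],
    [-1,-0.329,0,0.389,0,-11.2,0]
  ],
  "grip_force": 40
}}

```text
clock: 1.6
eef_pos: [473.5, -121.3, 231.2]
tcp_rot: [-1.571, 0.0, 0.786]
contact_force: [0.7, -0.9, 0.1]
opening: -0.001
```

Call:
{"api": "servo_tool", "payload": {
  "motion": [
    [-1,0,0,0,0,0,0],
    [-1,0,0,0,0,0,0]
  ]
}}

```text
clock: 1.85
eef_pos: [472.8, -122.8, 231.0]
tcp_rot: [-1.57, 0.001, 0.78]
contact_force: [0.2, -0.2, 0.6]
opening: -0.001
```

Call:
{"api": "servo_tool", "payload": {
  "motion": [
    [-1,0,0.03,0,0,0,0],
    [-1,0,0.06,0,0,0,0],
    [-1,0,0.09,0,0,0,0],
    [-1,0,0.115,0,0,0,0],
    [-1,0,0.126,0,0,0,0],
    [-1,0,0.126,0,0,0,0],
    [-1,0,0.126,0,0,0,0]
  ]
}}

```text
clock: 2.72
eef_pos: [473.7, -123.1, 106.1]
tcp_rot: [-1.572, -0.001, 0.78]
contact_force: [-0.1, -0.2, 0.9]
opening: 0.005
```

Run:
```python
from h import *
a=r.grab_frame("top")[120:270,300:500,::-1]; b=r.grab_frame("side")[80:230,200:400,::-1]
cv2.imwrite("pics/c1.png",cv2.resize(np.hstack([a,b]),None,fx=2,fy=2,interpolation=cv2.INTER_CUBIC))
s=r.sense(); print(s["eef_pos"],s["tcp_rot"],s["contact_force"],s["qpos"])
print(proj("side",s["eef_pos"]),proj("top",s["eef_pos"]))
```

```text
[ 473.80726535 -122.94246668  106.20486214] [-1.57221951e+00 -8.19817853e-04  7.80494362e-01] [-0.11601916  0.20595897  0.06076982] [-2.56930869e-01  3.12005619e-01  2.02774156e+00 -2.46095454e-05
  8.00203150e-01 -1.03740752e+00]
[[317.3370483  179.55717157]] [[374.27046458 246.94192604]]
```

View pics/c1.png

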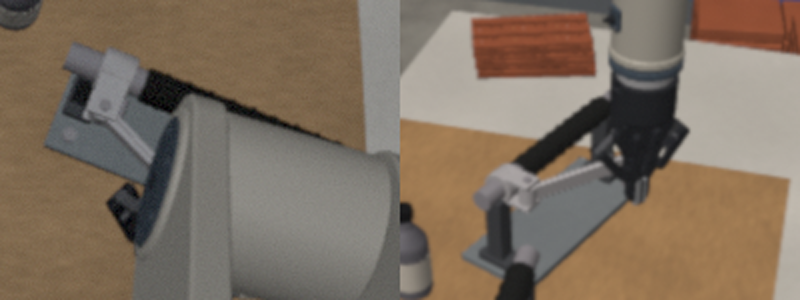

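The side crop shows the shut fingers upright in front of the lever with the tip where predicted, about (317,179), and the knuckles above the blade. Next is approaching the front face until there is light contact.

Call:
{"api": "servo_tool", "payload": {
  "motion": [
    [-1,0,0.001,-0.01,0,-0.02,0],
    [-1,0,0.001,-0.02,0,-0.02,0],
    [-1,0,0.001,-0.028,0,-0.02,0],
    [-1,0,0.001,-0.033,0,-0.02,0],
    [-1,0,0.001,-0.033,0,-0.02,0],
    [-1,0,0.001,-0.033,0,-0.02,0]
  ]
}}

```text
clock: 3.58
eef_pos: [496.1, -146.0, 104.2]
tcp_rot: [-1.57, 0.0, 0.784]
contact_force: [1.0, 0.9, -0.7]
opening: -0.001
```

Call:
{"api": "servo_tool", "payload": {
  "motion": [
    [-1,0,0,-0.001,0,0,0],
    [-1,0,0,-0.002,0,0,0],
    [-1,0,0,-0.002,0,0,0]
  ]
}}

```text
clock: 3.95
eef_pos: [497.8, -147.5, 104.3]
tcp_rot: [-1.571, -0.0, 0.784]
contact_force: [-0.3, -0.2, -0.2]
opening: -0.005
```

Call:
{"api": "servo_tool", "payload": {
  "motion": [
    [-1,0,0,-0.001,0,0,0],
    [-1,0,0,-0.002,0,0,0],
    [-1,0,0,-0.002,0,0,0]
  ]
}}

```text
clock: 4.32
eef_pos: [499.3, -149.0, 104.3]
tcp_rot: [-1.571, -0.0, 0.784]
contact_force: [-0.7, 0.0, 0.6]
opening: -0.002
```

Call:
{"api": "servo_tool", "payload": {
  "motion": [
    [-1,0,0,-0.001,0,0,0],
    [-1,0,0,-0.002,0,0,0],
    [-1,0,0,-0.002,0,0,0]
  ]
}}

```text
clock: 4.7
eef_pos: [500.6, -150.3, 104.3]
tcp_rot: [-1.571, 0.0, 0.784]
contact_force: [0.4, 0.4, -0.1]
opening: -0.001
```

Call:
{"api": "servo_tool", "payload": {
  "motion": [
    [-1,0,0,-0.001,0,0,0],
    [-1,0,0,-0.002,0,0,0],
    [-1,0,0,-0.002,0,0,0]
  ]
}}

```text
clock: 5.08
eef_pos: [501.9, -151.7, 104.2]
tcp_rot: [-1.57, 0.0, 0.784]
contact_force: [-1.9, 1.3, 1.4]
opening: 0.001
```

Call:
{"api": "servo_tool", "payload": {
  "motion": [
    [-1,0,0,-0.001,0,0,0],
    [-1,0,0,-0.002,0,0,0],
    [-1,0,0,-0.002,0,0,0]
  ]
}}

```text
clock: 5.45
eef_pos: [503.3, -153.3, 104.2]
tcp_rot: [-1.571, 0.0, 0.784]
contact_force: [-2.7, 1.4, 1.2]
opening: 0.004
```

Contact of about 2 N came at (501.5,-151), within 1 mm of the prediction. Now I'll press along the arc about the pivot, turning with the lever and stopping just short of the stop.

Call:
{"api": "servo_tool", "payload": {
  "motion": [
    [-1,-0.0004,0,-0.0032,0,-0.16,0],
    [-1,-0.0007,0,-0.0064,0,-0.33,0],
    [-1,-0.001,0,-0.0096,0,-0.49,0],
    [-1,-0.0011,0,-0.0128,0,-0.66,0],
    [-1,-0.0012,0,-0.016,0,-0.82,0],
    [-1,-0.0012,0,-0.0193,0,-0.98,0],
    [-1,-0.0011,0,-0.0225,0,-1.15,0],
    [-1,-0.0009,0,-0.0257,0,-1.31,0],
    [-1,-0.0006,0,-0.0289,0,-1.48,0],
    [-1,-0.0003,0,-0.0321,0,-1.64,0],
    [-1,0.0002,0,-0.0353,0,-1.8,0],
    [-1,0.0005,0,-0.037,0,-1.9,0]
  ]
}}

```text
clock: 6.95
eef_pos: [529.8, -178.7, 104.2]
tcp_rot: [-1.57, -0.0, 1.118]
contact_force: [-3.0, 5.4, 1.7]
opening: 0.002
```

Call:
{"api": "servo_tool", "payload": {
  "motion": [
    [-1,0,0,-0.001,0,-0.05,0],
    [-1,0,0,-0.001,0,-0.05,0]
  ]
}}

```text
clock: 7.2
eef_pos: [530.6, -179.2, 104.2]
tcp_rot: [-1.57, -0.0, 1.126]
contact_force: [-3.2, 4.7, 1.6]
opening: -0.001
```

Call:
{"api": "servo_tool", "payload": {
  "motion": [
    [-1,-0.0001,0,-0.001,0,-0.05,0],
    [-1,-0.0003,0,-0.002,0,-0.1,0],
    [-1,-0.0003,0,-0.002,0,-0.1,0]
  ]
}}

```text
clock: 7.58
eef_pos: [532.2, -180.3, 104.2]
tcp_rot: [-1.57, -0.0, 1.143]
contact_force: [-3.6, 5.1, 2.1]
opening: -0.001
```

Call:
{"api": "servo_tool", "payload": {
  "motion": [
    [-1,-0.0001,0,-0.001,0,-0.05,0],
    [-1,-0.0001,0,-0.001,0,-0.05,0]
  ]
}}

```text
clock: 7.82
eef_pos: [533.0, -180.8, 104.2]
tcp_rot: [-1.57, -0.0, 1.152]
contact_force: [-4.0, 5.0, 3.6]
opening: 0.0
```

Call:
{"api": "servo_tool", "payload": {
  "motion": [
    [-1,-0.0001,0,-0.001,0,-0.05,0],
    [-1,-0.0001,0,-0.001,0,-0.05,0]
  ]
}}

```text
clock: 8.07
eef_pos: [533.8, -181.4, 104.2]
tcp_rot: [-1.57, -0.0, 1.161]
contact_force: [-3.9, 4.6, 2.6]
opening: 0.004
```

Call:
{"api": "servo_tool", "payload": {
  "motion": [
    [-1,-0.0001,0,-0.001,0,-0.03,0],
    [-1,-0.0001,0,-0.001,0,-0.03,0]
  ]
}}

```text
clock: 8.32
eef_pos: [534.1, -181.6, 104.1]
tcp_rot: [-1.568, -0.0, 1.166]
contact_force: [-5.8, 5.7, 3.8]
opening: -0.001
```

Call:
{"api": "servo_tool", "payload": {
  "motion": [
    [-1,0,0,-0.001,0,0,0],
    [-1,0,0,-0.001,0,0,0]
  ]
}}

```text
clock: 8.57
eef_pos: [534.3, -181.7, 104.1]
tcp_rot: [-1.567, -0.0, 1.166]
contact_force: [-8.6, 7.0, 7.8]
opening: -0.002
```

At 1 mm commanded the tool moved only 0.2 mm and the force climbed, so the stop is reached. One slight extra push, then hold for over a second.

Call:
{"api": "servo_tool", "payload": {
  "motion": [
    [-1,0,0,-0.001,0,0,0],
    [-1,0,0,-0.001,0,0,0],
    [-1,0,0,-0.001,0,0,0],
    [-1,0,0,-0.001,0,0,0],
    [-1,0,0,-0.001,0,0,0],
    [-1,0,0,-0.001,0,0,0],
    [-1,0,0,-0.001,0,0,0],
    [-1,0,0,-0.001,0,0,0],
    [-1,0,0,-0.001,0,0,0],
    [-1,0,0,-0.001,0,0,0],
    [-1,0,0,-0.001,0,0,0],
    [-1,0,0,-0.001,0,0,0]
  ]
}}

```text
clock: 10.07
eef_pos: [534.4, -181.7, 104.1]
tcp_rot: [-1.565, -0.0, 1.166]
contact_force: [-12.1, 7.3, 10.4]
opening: 0.002
```

Run:
```python
from h import *
b=r.grab_frame("side")[90:200,220:360,::-1]; a=r.grab_frame("top")[130:240,320:460,::-1]
cv2.imwrite("pics/c2.png",cv2.resize(np.hstack([a,b]),None,fx=2.8,fy=2.8,interpolation=cv2.INTER_CUBIC))
s=r.sense(); print(s["eef_pos"],s["tcp_rot"],s["contact_force"],s["clock"])
p=[566.423,-174.509,-.35668]
for q in(.36,.38,.40): print(q,(proj("side",T(p)((-5-155*np.sin(.43-q),100-155*np.cos(.43-q),125)))[0]-[220,90])*2.8+[392,0])
```

```text
[ 534.45153447 -181.76413008  104.08844708] [-1.56514027e+00  1.09090422e-05  1.16565173e+00] [-11.95724234   9.18219875  10.48509275] 10.175
0.36 [624.40075916 162.28619144]
0.38 [621.71085671 161.1005876 ]
0.4 [618.98778637 159.94721892]
```

View pics/c2.png

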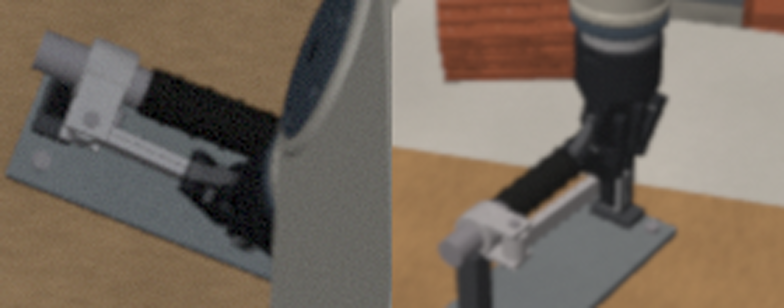

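The picture shows the blade nearly parallel with the bar and a clear strip of plate between them. The fingers are on the front side only, and the gap is as expected at the stop. It was held for over 1.5 s at about 14 N. Now I'll ease it out slowly along the arc.

Call:
{"api": "servo_tool", "payload": {
  "motion": [
    [-1,0,0,0.0015,0,0,0],
    [-1,0,0,0.003,0,0,0],
    [-1,0.0005,0,0.0062,0,0.15,0],
    [-1,0.0011,0,0.0094,0,0.31,0],
    [-1,0.0018,0,0.0125,0,0.46,0],
    [-1,0.0025,0,0.0156,0,0.62,0],
    [-1,0.0034,0,0.0187,0,0.77,0],
    [-1,0.0043,0,0.0218,0,0.93,0],
    [-1,0.0053,0,0.0249,0,1.08,0],
    [-1,0.0064,0,0.0279,0,1.24,0],
    [-1,0.0076,0,0.0309,0,1.39,0],
    [-1,0.0088,0,0.0338,0,1.55,0]
  ]
}}

```text
clock: 11.68
eef_pos: [509.4, -161.4, 104.3]
tcp_rot: [-1.571, -0.0, 0.893]
contact_force: [-1.3, 3.5, -1.3]
opening: 0.0
```

Call:
{"api": "servo_tool", "payload": {
  "motion": [
    [-1,0,0,0,0,0,0]
  ]
}}

```text
clock: 11.8
eef_pos: [509.3, -161.4, 104.3]
tcp_rot: [-1.571, 0.0, 0.894]
contact_force: [-2.2, 4.3, -2.1]
opening: 0.001
```

Call:
{"api": "servo_tool", "payload": {
  "motion": [
    [-1,0.0003,0,0.0021,0,0.1,0],
    [-1,0.0007,0,0.0042,0,0.21,0],
    [-1,0.0011,0,0.0064,0,0.31,0],
    [-1,0.0015,0,0.0085,0,0.41,0],
    [-1,0.002,0,0.0106,0,0.52,0],
    [-1,0.0023,0,0.0118,0,0.58,0],
    [-1,0.0025,0,0.0126,0,0.61,0],
    [-1,0.0026,0,0.0134,0,0.61,0],
    [-1,0.0027,0,0.0142,0,0.61,0],
    [-1,0.0028,0,0.015,0,0.61,0],
    [-1,0.0028,0,0.015,0,0.61,0],
    [-1,0.0028,0,0.015,0,0.61,0]
  ]
}}

```text
clock: 13.3
eef_pos: [499.7, -150.0, 104.4]
tcp_rot: [-1.571, -0.0, 0.788]
contact_force: [-0.4, -0.9, 0.1]
opening: -0.002
```

Call:
{"api": "servo_tool", "payload": {
  "motion": [
    [-1,0,0,0,0,0,0],
    [-1,0,0,0,0,0,0]
  ]
}}

```text
clock: 13.55
eef_pos: [499.5, -149.9, 104.3]
tcp_rot: [-1.571, -0.0, 0.788]
contact_force: [0.1, -0.0, -0.9]
opening: -0.0
```

The force is zero and the fingers stand about 2 mm clear, so the lever is back at rest. Second press now.

Call:
{"api": "servo_tool", "payload": {
  "motion": [
    [-1,0,0,-0.001,0,0,0],
    [-1,0,0,-0.002,0,0,0],
    [-1,-0.0005,0,-0.0055,0,-0.17,0],
    [-1,-0.0008,0,-0.0091,0,-0.34,0],
    [-1,-0.001,0,-0.0127,0,-0.52,0],
    [-1,-0.0012,0,-0.0162,0,-0.69,0],
    [-1,-0.0012,0,-0.0198,0,-0.86,0],
    [-1,-0.0011,0,-0.0234,0,-1.03,0],
    [-1,-0.001,0,-0.027,0,-1.2,0],
    [-1,-0.0007,0,-0.0305,0,-1.38,0],
    [-1,-0.0002,0,-0.0341,0,-1.55,0],
    [-1,0.0003,0,-0.0376,0,-1.72,0]
  ]
}}

```text
clock: 15.05
eef_pos: [526.2, -176.4, 104.2]
tcp_rot: [-1.57, 0.0, 1.09]
contact_force: [-5.3, 1.3, 2.1]
opening: -0.001
```

Call:
{"api": "servo_tool", "payload": {
  "motion": [
    [-1,-0.0003,0,-0.002,0,-0.1,0],
    [-1,-0.0005,0,-0.004,0,-0.2,0],
    [-1,-0.0007,0,-0.006,0,-0.3,0],
    [-1,-0.0008,0,-0.007,0,-0.35,0],
    [-1,-0.0008,0,-0.007,0,-0.35,0]
  ]
}}

```text
clock: 15.68
eef_pos: [531.9, -180.3, 104.2]
tcp_rot: [-1.57, 0.0, 1.15]
contact_force: [-4.8, 1.0, 2.8]
opening: 0.002
```

Call:
{"api": "servo_tool", "payload": {
  "motion": [
    [-1,-0.0001,0,-0.001,0,-0.05,0],
    [-1,-0.0003,0,-0.002,0,-0.09,0],
    [-1,-0.0003,0,-0.003,0,-0.09,0],
    [-1,-0.0003,0,-0.004,0,-0.09,0],
    [-1,-0.0003,0,-0.004,0,-0.09,0]
  ]
}}

```text
clock: 16.3
eef_pos: [534.2, -181.7, 104.1]
tcp_rot: [-1.568, 0.0, 1.165]
contact_force: [-10.3, 2.9, 7.2]
opening: 0.001
```

Call:
{"api": "servo_tool", "payload": {
  "motion": [
    [-1,0,0,-0.001,0,0,0],
    [-1,0,0,-0.001,0,0,0],
    [-1,0,0,-0.001,0,0,0]
  ]
}}

```text
clock: 16.68
eef_pos: [534.4, -181.8, 104.1]
tcp_rot: [-1.566, 0.0, 1.166]
contact_force: [-12.6, 5.2, 9.7]
opening: 0.0
```

Call:
{"api": "servo_tool", "payload": {
  "motion": [
    [-1,0,0,0,0,0,0],
    [-1,0,0,0,0,0,0],
    [-1,0,0,0,0,0,0],
    [-1,0,0,0,0,0,0],
    [-1,0,0,0,0,0,0],
    [-1,0,0,0,0,0,0],
    [-1,0,0,0,0,0,0],
    [-1,0,0,0,0,0,0]
  ]
}}

```text
clock: 17.68
eef_pos: [534.4, -181.8, 104.1]
tcp_rot: [-1.566, 0.0, 1.166]
contact_force: [-12.8, 3.6, 9.2]
opening: -0.003
```

Run:
```python
from h import *
b=r.grab_frame("side")[:,:,::-1]; a=r.grab_frame("top")[:,:,::-1]
cv2.imwrite("pics/c3.png",cv2.resize(np.hstack([a,b]),(800,300),interpolation=cv2.INTER_AREA))
s=r.sense(); print(s["eef_pos"],s["tcp_rot"],s["contact_force"],s["clock"],s["qvel"].round(4))
```

```text
[ 534.34076204 -181.76841194  104.10565084] [-1.56603700e+00  4.29300857e-04  1.16550137e+00] [-13.00436826   3.14495011   9.87142485] 17.775 [-0.0011 -0.0002  0.0001  0.0005  0.001  -0.0001]
```

View pics/c3.png

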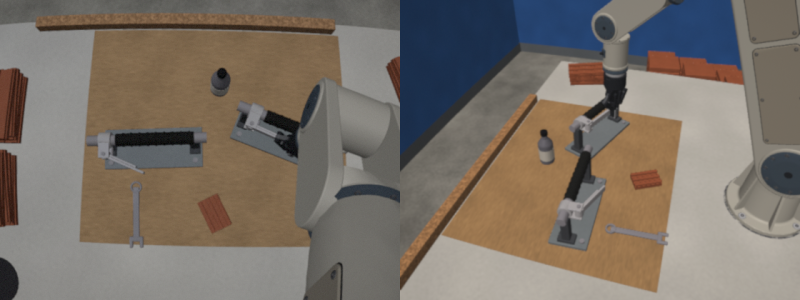

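The lever is held in, near-parallel with its bar. The short lever, spanner, tile and bottle are where they were.

```bash
python3 -c "
from rig import r
print(r.sign_off())"
```

```text
the job is handed in; nothing more can be done
None
```

I checked the long, ball-ended brake lever with the side of the shut fingers on its front face, about 118 mm from the pivot, and handed the job in at about 17.8 s.

- **First press:** I pressed the lever in along its arc to the stop and held it there for about 1.5 s at about 14 N.
- **Easing out:** I brought it back out at about 25 mm/s, slower near the end. Contact force fell to zero with the fingers about 2 mm clear, so I take the lever to be fully at rest. I did not confirm that with a picture.
- **Second press:** I pressed it in again, and the job ended with it held there at about 13 N. The fingers stopped within 0.2 mm of where they stopped the first time.

**Last checks:**
- **Other things:** the final picture showed the short lever, tile, spanner and oil bottle where they were. The fingers were only on the lever's front.
- **Upward force:** at the stop the wrist also read about 10 N upward. I put this down to friction between the fingers and the blade. By my geometry nothing on the gripper is near the bar, but I did not check that directly.

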